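Prise open the ravioli mould and hold the press plate ready above it

TASK

Prise the ravioli mould's hinged cover fully open with the palette knife, blade into the notch under the cover's free edge and no hand on the mould or its cover, then lay the knife flat on the bare table and let go of it. Next take the rectangular press plate by its handle, lift it over the row of jars, and finish still holding it, level and square about 15 mm above the open mould with each pad over its pocket: do not put it down or let go, and never let it touch the mould or cover. Leave the jars and the round tamper where they stand.

Things in the scene. Friction and masses are not known exactly. Their poses are not given: they have to be found in the camera images.
- mould: The ravioli mould: a fixed aluminium block 140 (its x) by 110 (its y) by 30 mm high with six square pockets (34 mm wide, 12 mm deep) in its top, at x = -42, 0, +42 and y = -22, +22 mm, hidden under a 4 mm steel cover while shut. Origin: centre of its underside, on the table. In the middle of its +y side is a pry notch right under the cover: 50 mm wide (along x), 14 mm deep (towards -y), from 18 to 30 mm above the table. It does not move.
- mould_top (a point): Centre of the mould's top face, 30 mm above the table (where the cover's underside lies when shut); axes as the mould's.
- notch (a point): Middle of the mouth of the pry notch: at mould x = 0, y = +55 mm, 24 mm above the table. A blade goes in here level, towards the mould's -y.
- cover (a joint): Angle of the mould's cover (flat steel plate 140 x 110 x 4 mm, 150 g, no handle; two dark hinge barrels along the mould's -y edge). 0 = shut, 1.9 rad = its stop, fully open, leaning back past upright. It rises at the mould's +y edge; it falls shut if let go below about 1.5 rad and falls open to its stop beyond about 1.65 rad. Lifting the free edge takes about 1 N. Open, its upper edge stands 136 mm above the table.
- cover_hinge (a point): On the hinge line at its middle, at the cover's underside: mould x = 0, y = -55 mm, height 30 mm. The hinge runs along the mould's x.
- cover_edge (a point): Middle of the cover's free edge, at its underside, 110 mm from the hinge; moves with the cover.
- knife: Palette knife, 210 mm long, 90 g, lying flat: dark wooden handle 110 long x 20 wide x 18 mm high, and a straight blunt steel blade 100 long x 20 wide x 2.5 mm thick. Its x runs along it towards the blade, z up. Origin: under its balance point, at the handle's underside (on the table); the handle reaches from x = -75 to +35 mm, the blade from +35 to +135 mm, the blade's mid-thickness 10 mm above the origin.
- knife_tip (a point): Middle of the blade's end: knife x = +135, y = 0, z = +10 mm.
- press: Rectangular press plate, 380 g: aluminium plate 124 (its x) by 94 (its y) by 10 mm, with six square pads (20 mm wide, 8 mm high) under it at x = -42, 0, +42 and y = -22, +22 mm on which it stands, and on top a wooden bar handle 70 mm long (x) by 22 mm wide (y), from 18 to 68 mm above the origin. Origin: centre of the pads' lower faces (on the table at the start). Half a turn makes no difference to it.
- tamper: Bystander: round wooden tamper, foot 76 mm across, 72 mm high, beside the press plate; the two may have changed places. Origin: centre of its underside. Leave alone.
- jar_a: Bystander: spice jar, 50 mm across, 85 mm high, one of a row of three that stands between the press plate and the mould. Origin: centre of its underside.
- jar_b: Bystander: spice jar, 50 mm across, 88 mm high, the middle one of the row. Origin: centre of its underside.
- jar_c: Bystander: spice jar, 50 mm across, 82 mm high, one of the row. Origin: centre of its underside.
There are look-alikes about, which are no part of the job. There is more than one size of the knife; the one meant has the size given above. Leave any blue look-alike of the mould alone.

How it is judged (in metres and radians):
On the way, in this order (a step that is already met when the one before it is completed fails the run):
1. The knife's blade, held in the hand, lifts the cover (0.4 rad or more, blade pushing on it) (value of joint cover above 0.4 rad and contact force between knife and mould above 0.1 N and contact force between the fingers and knife above 0.5 N), for 0.1 s.
2. The cover stands fully open (beyond 1.75 rad) (value of joint cover above 1.75 rad), for 0.2 s.
3. The knife lies on the table, let go (height (world z) of knife below 0.015 m and angle between knife's own z axis and vertical below 0.15 rad and contact force between the fingers and knife below 0.05 N and linear speed of knife below 0.03 m/s), for 0.2 s.
4. The press plate passes over the row of jars: within 70 mm of a jar seen from above, its pads more than 92 mm above the table (height (world z) of press above 0.092 m and (horizontal distance between press and jar_a below 0.07 m or horizontal distance between press and jar_b below 0.07 m or horizontal distance between press and jar_c below 0.07 m)), for 0.04 s.
At the end, for the whole second after the job is handed in: Press plate still gripped, at rest, touching nothing else: pads 5-28 mm above the mould top, centre within 7 mm, long side within 0.1 rad of the mould's, level within 0.1 rad. Cover beyond 1.75 rad. Knife flat on the table, let go, clear of the mould. Jars, tamper upright, moved under 30 mm (z of press in the frame of mould_top between 0.005 and 0.028 m and horizontal distance between press and mould_top below 0.007 m and angle between the x axis of press and the x axis of mould, either way round below 0.1 rad and angle between press's own z axis and vertical below 0.1 rad and linear speed of press below 0.02 m/s and contact force between the fingers and press above 1 N and contact force between each of press, knife and mould below 0.05 N and contact force between press and jar_a below 0.05 N and contact force between press and jar_b below 0.05 N and contact force between press and jar_c below 0.05 N and contact force between press and tamper below 0.05 N and contact force between each of press, the fingers and knife below 0.05 N and value of joint cover above 1.75 rad and height (world z) of knife below 0.015 m and angle between knife's own z axis and vertical below 0.15 rad and distance of each of jar_a, jar_b, jar_c, tamper from where it was at the start of the episode below 0.03 m and angle between each of jar_a, jar_b, jar_c, tamper's own z axis and vertical below 0.3 rad); the arm keeps its last pose, push and grip.
It fails at once if The robot's fingers or arm push on the mould or its cover (over 1 N) (contact force between any of the fingers, the arm and mould above 1 N).
It fails at once if The press plate touches the mould or its cover (over 0.3 N) (contact force between press and mould above 0.3 N).
It fails at once if A jar or the tamper is shoved (30 mm) or tipped (0.3 rad) (distance of any of jar_a, jar_b, jar_c, tamper from where it was at the start of the episode above 0.03 m or angle between any of jar_a, jar_b, jar_c, tamper's own z axis and vertical above 0.3 rad).
It also fails if it takes over 72 s, if anything falls off the work surface, if the arm or the gripper's body presses on something with over 40 N, if the wrist force passes 120 N, or if a joint passes its speed limit or range.

ROBOT

A 6-joint arm with a two-finger parallel gripper is mounted at the origin on the work surface. World frame = base frame: x ahead of the robot, y to its left, z up, the work surface at z = 0. Lengths are in mm, angles in rad, forces in N, time in s.
With the tool pointing down it reaches from about 350 to 800 mm from the base axis. Payload 7.3 kg.
Tool frame: the origin (TCP) lies at the very end of the fingers, on their centre line; the grasp point (between the pads) lies 19 mm behind it (ctrl.grip_point_offset is the distance from the TCP to the grasp point, in mm); z points along the fingers, y is the line along which they close (so a half turn about z gives the same grasp; the last joint's range is limited). The gripper opens to 85 mm and grips with 20 to 120 N. Pads are 22 mm wide; open, the fingers measure 114 mm over their backs; the gripper's body (76 mm by 85 mm) begins 54 mm behind the grasp point. The pads swing forward as they close: fully open they stand 13 mm farther back than shut.
Start: joints at [0.958, 0.342, 1.524, -0, 1.275, -0.146], TCP at [236.255, 468.858, 231.322] pointing down, gripper open.
Joint ranges: [-2.53, 2.53], [-0.77, 2.02], [0.04, 2.7], [-1, 4.14], [0.28, 2.66], [-3.11, 3.11]. Speed limits (rad/s): [2.57, 2.57, 3.14, 3.14, 3.14, 3.14].

INTERFACE

Orientations are given as a 3x3 rotation matrix whose columns are the frame's x, y, z axes.
In Python, from plant import ctrl gives the robot as it stands.
- The arm moves only by the tool apply_moves, never from a script. Its argument "moves" is a list that holds one entry, the list of rows, each a list of 7 numbers: the finger opening in mm, from 0 to 85.4, then the shift along the tool's x, y, z in mm, then the turn, a rotation vector about the tool's x, y, z in rad. In form: [[[claw, tx, ty, tz, ax, ay, az], ...]]. A call has 1 to 12 rows; each row shifts and turns the commanded pose from where the row before left it, along the tool's axes as they then stand; what a row does not reach is not made up. A row lasts 1/10 s, in which the tool goes at most 50 mm and 8.59 degrees, less where a joint would pass 70% of its speed; a pose out of reach is approached as far as the arm can. A call is refused whole if a number of a shift passes 50 or a number of a turn 0.15, either way. A call with a gripper value outside its range is refused whole. The fingers move at their own pace and stop on an object; "squeeze" is the grip in N (left out, the last holds). Time passes only in rows, so rows that do not move let the fingers close. It gives the time, the measured TCP pose, the force, the opening and the grip force at its end, in the units of the state.
- ctrl.sense(): the state, without advancing time (a new reading comes with each control period).
- ctrl.grab_frame(name): name is "side" or "top" or "wrist"; returns a dict with "frame" (400x640x3 uint8, red, green, blue), "range_z" (400x640 float32, mm along the optical axis (not along the pixel's ray), 0 where there is no reading), "mtx" (3x3 intrinsics, pixels), "pose" (4x4, takes a point from camera to world coordinates); the wrist camera has in their place "tool_from_camera" (4x4, takes a point from camera to tool coordinates, whose origin is the TCP and whose axes are the flange's). Camera axes: x right, y down, z forward; pixel columns grow to the right and rows downward; lengths in mm; the calibration is good to about 2 mm. A picture is of the moment at which its call begins: read the wrist's pose just before it.
- ctrl.hand_in(): hands the job in; it is judged then, once.
Trained networks look in a picture, given as the dict that the camera call returned (one of the last four; its "shot" number tells which), for a name from the list of things; names that differ only in an ending like _2 or _b are one class to them, and where a whole thing is asked for, a point or a joint stands for the part that bears it (a point fixed in the world has none). Each returns a list of dicts, best first, with "conf" (0 to 1); they miss things now and then, are a little off and sometimes report something else, mostly with a low value. They report only what shows in the picture. A call takes as long as a camera call. They do not tell look-alikes from the thing itself.
- ctrl.spot_in(label, picture): "box" ([left, top, width, height] in pixels, round what is visible of it).
- ctrl.regions_of(label, picture): "region" (400x640 bool, what is visible of it) and "box" ([left, top, width, height] in pixels, round what is visible of it).
The state is a dict: "time_s": time; "joints": joint angles; "dq": joint speeds; "tau": joint torques, N m; "tcp_pos": TCP position; "eef_rot": TCP orientation; "contact_force": force on the tool from outside, world axes, zero at the start; "ft_torque": the same for the moment, N m; "width": opening from 0.0 (shut) to 1.0 (fully open); "finger_force": force on a finger pad.
Only numpy, scipy, OpenCV 4.12 (cv2) and the standard library are available. Lean on these libraries where they do the work, as an engineer would, in place of code of your own. Each camera call takes 0.05 s, during which the arm holds its last target. There are 200 camera calls.

## Working session

There is one attempt and no reset: what is moved stays moved. The work goes in short steps, Python scripts to look and compute and a tool call to move; the robot and the scene stay as the last step left them, time stands still between calls to the robot, and variables do not carry over. Pictures are saved under pics/ and viewed, at most 10 in all, crops included, and the job is handed in when it is done.

Besides the shell and the picture viewer there is one more tool, called after "Emit:" as name(argument=value, ...) on one line, values as JSON. apply_moves: Moves the arm, as the interface text tells. Its arguments: {"type":"object","properties":{"moves":{"type":"array"},"squeeze":{"type":"number"}},"required":["moves"]}

```bash
mkdir -p pics; cat > h.py <<'E'
import numpy as np, cv2
from plant import ctrl
def pts(d, m=None):
    K=d["mtx"];z=d["range_z"];v,u=np.nonzero((z>0)&(m if m is not None else True))
    Z=z[v,u];P=np.c_[(u-K[0,2])/K[0,0]*Z,(v-K[1,2])/K[1,1]*Z,Z]
    T=d["pose"];return P@T[:3,:3].T+T[:3,3],u,v
def save(n,img): cv2.imwrite(f"pics/{n}.png",cv2.cvtColor(img,cv2.COLOR_RGB2BGR))
E
python3 - <<'E'
from h import *
s=ctrl.sense();print(s)
for c in("top","side"):
    d=ctrl.grab_frame(c);save(c+"0",d["frame"]);np.savez(c+"0.npz",**{k:d[k] for k in("frame","range_z","mtx","pose")})
    print(c,d["pose"].round(2).tolist(),d["mtx"].tolist())
    for l in("mould","knife","press","tamper","jar_a"):
        for r in ctrl.regions_of(l,d):
            P,u,v=pts(d,r["region"])
            if len(P)==0: continue
            zt=P[:,2].max();print(c,l,round(r["conf"],2),r["box"],P.min(0).round(),P.max(0).round(),np.median(P,0).round(), cv2.minAreaRect(P[:,:2].astype(np.float32)))
E
```

```text
{'time_s': 0.0, 'joints': array([ 9.57962888e-01,  3.42762472e-01,  1.52501247e+00, -5.32725346e-05,
        1.27541333e+00, -1.46024769e-01]), 'dq': array([ 0.00087288, -0.00111623, -0.00136086, -0.00184834,  0.00061108,
        0.00084861]), 'tau': array([ 1.91080544e-03, -4.33649719e+01, -2.46023011e+01,  9.43642613e-05,
        7.57304253e-03, -6.99781054e-06]), 'tcp_pos': array([236.04100246, 468.49177128, 230.60692509]), 'eef_rot': array([[-8.93015973e-01,  4.50024115e-01, -8.76084960e-04],
       [ 4.50024931e-01,  8.93014995e-01, -1.33455891e-03],
       [ 1.81773312e-04, -1.58604250e-03, -9.99998726e-01]]), 'contact_force': array([-0.56155105,  0.56609927, -0.0136206 ]), 'ft_torque': array([-0.02344096, -0.03647687, -0.00643069]), 'finger_force': 0.0, 'width': 0.9995662266665211}
top [[-0.01, -1.0, 0.08, 448.74], [-1.0, 0.01, 0.01, 35.18], [-0.01, -0.08, -1.0, 1025.48], [0.0, 0.0, 0.0, 1.0]] [[416.30826584366406, 0.0, 317.1656104843661], [0.0, 416.30826584366406, 200.09319588180182], [0.0, 0.0, 1.0]]
top mould 0.98 [191.1, 83.0, 56.6, 65.2] [660. 220.  -3.] [812. 355.  41.] 
[... 3438 characters left out ...]
60888671875, -340.8515319824219), (76.11935424804688, 74.39407348632812), 81.43754577636719)
side jar_a 0.98 [294.8, 227.6, 17.5, 35.1] [ 402. -179.   -1.] [451. -66.  89.] [ 423. -167.   57.] ((417.15478515625, -125.297119140625), (47.36496353149414, 109.14899444580078), 16.754108428955078)
side jar_a 0.93 [365.0, 213.3, 22.9, 35.0] [ 605. -180.    7.] [ 652. -130.   86.] [ 624. -168.   58.] ((628.8062133789062, -155.42852783203125), (50.803958892822266, 44.544952392578125), 68.95719909667969)
side jar_a 0.66 [318.6, 223.3, 24.8, 34.0] [ 480. -176.   -1.] [564. -29.  94.] [ 500. -163.   60.] ((521.1961059570312, -99.939697265625), (157.47474670410156, 52.394935607910156), 71.25394439697266)
```

```bash
python3 - <<'E'
from h import *
t=np.load("top0.npz");f=t["frame"]
save("c1",np.vstack([cv2.resize(f[60:300,160:360],(500,600),interpolation=cv2.INTER_CUBIC)]))
E
```

```text
(no output)
```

View pics/top0.png

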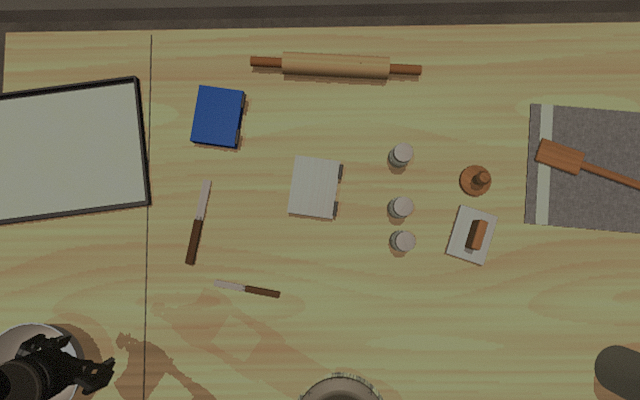

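View pics/c1.png

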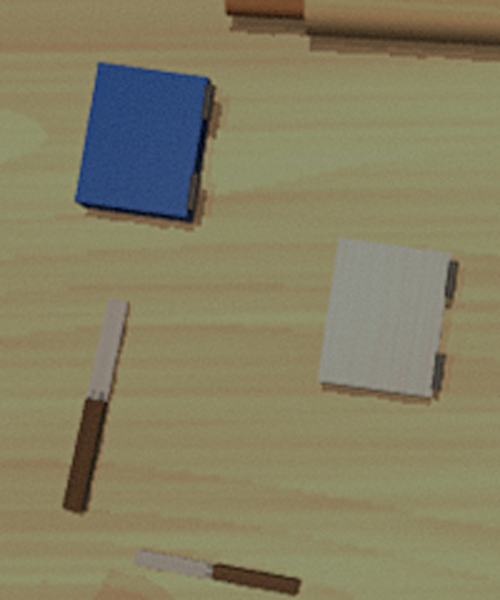

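Candidates: knife of 210 mm at px (199,222), which is the one meant, and a short 160 mm one at (246,289). The moulds are steel at (315,187), with hinge barrels on its right side (world -y), and a blue look-alike at (218,117). The tamper is at (475,180) and the press at (471,235). The crop confirms this choice. Next I'll fit exact poses.

```bash
cat >> h.py <<'E'
def load(n): return dict(np.load(n))
def rect(P): 
    (c,s,a)=cv2.minAreaRect(P[:,:2].astype(np.float32)); return np.round(c,1),np.round(s,1),round(a,2)
def zone(P,c,r,z0,z1): return P[(np.hypot(*(P[:,:2]-c).T)<r)&(P[:,2]>z0)&(P[:,2]<z1)]
E
python3 - <<'E'
from h import *
for n in("top0.npz","side0.npz"):
    d=load(n);P,u,v=pts(d)
    # bias of table height
    for c in((475,250),(559,170),(440,-220)): print("table",np.median(P[np.hypot(*(P[:,:2]-c).T)<20],0).round(1))
    for nm,c,r,z0,z1 in(("cover",(559,53),95,29,39),("knife",(478,341),118,5,26),("handle",(478,341),118,14,26),("press",(440,-322),80,12,24),("presshandle",(440,-322),60,60,76)):
        Q=zone(P,c,r,z0,z1); m=np.median(Q,0).round(1)
        # trim by percentiles along PCA
        a=rect(Q);th=np.radians(a[2]);R=np.array([[np.cos(th),np.sin(th)],[-np.sin(th),np.cos(th)]])
        w=Q[:,:2]@R.T;lo,hi=np.percentile(w,[1,99],axis=0);cc=(lo+hi)/2@R
        print(n,nm,len(Q),"med",m,"rect",a,"trim",cc.round(1),(hi-lo).round(1))
    Q=zone(P,(478,341),118,5,26);w,V=np.linalg.eigh(np.cov(Q[:,:2].T));print("knife axis",np.degrees(np.arctan2(V[1,1],V[0,1])))
E
```

```text
table [475.4 250.4  -0.5]
table [ 5.589e+02  1.696e+02 -4.000e-01]
table [ 439.  -220.3   -0.5]
top0.npz cover 2736 med [559.1  52.8  33.7] rect (array([559.5,  51.4]), array([118. , 140.5]), 81.14) trim [559.3  51.9] [114.7 137.1]
top0.npz knife 776 med [473.7 339.   13.7] rect (array([485.8, 337.5]), array([215.8, 139.5]), 2.82) trim [479.6 339.5] [199.   64.5]
top0.npz handle 379 med [435.  347.3  17.2] rect (array([479. , 338.7]), array([ 20.3, 209.1]), 78.4) trim [475.4 339.4] [ 19.8 198.3]
top0.npz press 1577 med [ 440.6 -313.3   17.4] rect (array([ 441. , -323.6]), array([ 96.1, 123.5]), 71.0) trim [ 441.  -323.3] [ 93.2 121.4]
top0.npz presshandle 305 med [ 440.6 -322.    67.1] rect (array([ 440.5, -323.5]), array([22.9, 69. ]), 71.34) trim [ 440.5 -323. ] [21.8 67.2]
knife axis 169.58627959510383
table [475.5 250.3   1.4]
table [560.2 172.6   2.1]
table [ 439.6 -220.9    1.2]
side0.npz cover 1145 med [557.3  48.   35.4] rect (array([558.9,  53.5]), array([127.8, 140.6]), 81.42) trim [558.1  51.1] [117.  137.8]
side0.npz knife 410 med [459.6 339.3  12.4] rect (array([481.5, 348.2]), array([217.9, 216.1]), 12.52) trim [474.8 353.9] [197.7 186.8]
side0.npz handle 165 med [441.1 343.3  18.4] rect (array([475.8, 336.6]), array([ 29.9, 204.2]), 76.24) trim [474.4 337.1] [ 29.5 200.2]
side0.npz press 1251 med [ 430.8 -342.5   18.9] rect (array([ 439.8, -323.9]), array([ 98.3, 124.2]), 70.2) trim [ 439.3 -326.2] [ 91.7 121.6]
side0.npz presshandle 273 med [ 439.1 -327.2   68. ] rect (array([ 439.3, -326. ]), array([23. , 67.8]), 72.04) trim [ 439.2 -325.8] [21.8 67.4]
knife axis 170.49966258135777
```

```bash
cat >> h.py <<'E'
from scipy.spatial.transform import Rotation as Ro
def Rdown(yaw):
    c,s=np.cos(yaw),np.sin(yaw); return np.array([[c,s,0],[s,-c,0],[0,0,-1.]])
def go(pos,yawdeg,n=None):
    """shift in current tool axes, then turn (tool axes), to reach pos with tool down"""
    s=ctrl.sense();R=s["eef_rot"];d=R.T@(np.array(pos)-s["tcp_pos"]);w=Ro.from_matrix(R.T@Rdown(np.radians(yawdeg))).as_rotvec()
    print("t",round(s["time_s"],2),"tcp",s["tcp_pos"].round(1),"yaw",np.degrees(np.arctan2(R[1,0],R[0,0])).round(2),"shift",d.round(1),"turn",w.round(4),"F",s["contact_force"].round(1),"w",round(s["width"]*85.4,1),"ff",round(s["finger_force"],1))
    if n: print(" per row",(d/n).round(2),(w/n).round(4))
E
python3 -c "
from h import *
go((464,342,150),168.4,8)"
```

```text
t 0.6 tcp [236.3 468.9 231.3] yaw 153.25 shift [-260.5  -10.8   81.3] turn [ 1.000e-04  0.000e+00 -2.643e-01] F [-0.5 -0.2  0.7] w 85.0 ff 0.0
 per row [-32.56  -1.35  10.17] [ 0.     0.    -0.033]
```

Emit:
apply_moves(moves=[[[85, -32.5, -1.4, 10.2, 0, 0, 0], [85, -32.5, -1.4, 10.2, 0, 0, 0], [85, -32.5, -1.4, 10.2, 0, 0, 0], [85, -32.5, -1.4, 10.2, 0, 0, 0], [85, -32.5, -1.4, 10.2, 0, 0, 0], [85, -32.5, -1.4, 10.2, 0, 0, 0], [85, -32.5, -1.4, 10.2, 0, 0, 0], [85, -32.5, -1.4, 10.2, 0, 0, 0], [85, 0, 0, 0, 0, 0, -0.132], [85, 0, 0, 0, 0, 0, -0.132], [85, 0, 0, 0, 0, 0, 0]]], squeeze=100)

```text
time_s: 1.7
tcp_pos: [463.7, 341.6, 149.5]
eef_rot: [[-0.98, 0.201, -0.0], [0.201, 0.98, -0.0], [0.0, -0.0, -1.0]]
contact_force: [0.5, -0.1, 0.1]
width: 0.996
finger_force: 0.0
```

```bash
cat >> h.py <<'E'
def wrist():
    s=ctrl.sense();T=np.eye(4);T[:3,:3]=s["eef_rot"];T[:3,3]=s["tcp_pos"]
    d=ctrl.grab_frame("wrist");d["pose"]=T@d["tool_from_camera"];return d
E
python3 - <<'E'
from h import *
d=wrist();save("w1",d["frame"])
P,u,v=pts(d);print(np.percentile(P,[0,50,100],axis=0).round())
for r in ctrl.regions_of("knife",d):
    Q,_,_=pts(d,r["region"]);print(r["conf"],r["box"],rect(Q))
    for a,b in((14,24),(6,13.9)):
        q=Q[(Q[:,2]>a)&(Q[:,2]<b)]
        if len(q)>50: print(a,b,len(q),rect(q),np.median(q,0))
E
```

```text
[[286.   7.  -4.]
 [457. 338.  -0.]
 [758. 614. 234.]]
0.8 [309.4, 65.2, 30.5, 243.9] (array([484.6, 338.3]), array([ 21.4, 220.2]), 78.11)
14 24 3728 (array([435.1, 348.8]), array([ 19.9, 118. ]), 78.59) [427.16997646 350.10037546  17.03969268]
6 13.9 2193 (array([480.1, 339.6]), array([ 20.1, 210.1]), 78.4) [532.40573536 328.60561547  10.34725747]
0.72 [0.0, 3.5, 230.9, 35.3] (array([314.5, 216.5]), array([172.1,  18.4]), 78.94)
14 24 353 (array([310.2, 185. ]), array([81.5, 13.2]), 78.43) [309.77775281 181.24295781  14.30550792]
6 13.9 5167 (array([316.8, 221.5]), array([161.4,  15.8]), 78.97) [318.17287415 226.85316999   9.71840262]
```

View pics/w1.png

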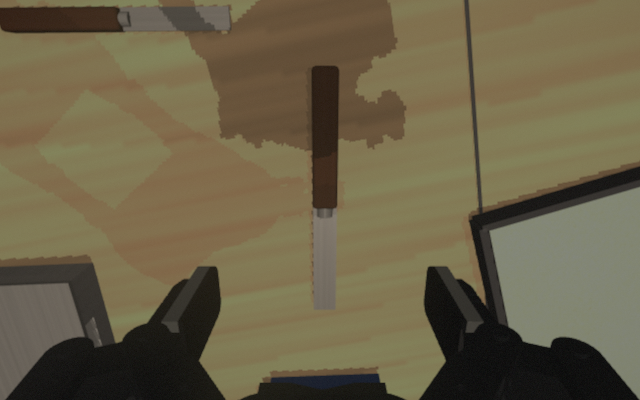

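View: the target knife is upright at (325,190), handle at the top, and the mould is at the lower left. This agrees with the top camera. Next I descend and grasp.

Emit:
apply_moves(moves=[[[60, 0, 0, 35, 0, 0, 0], [60, 0, 0, 35, 0, 0, 0], [60, 0, 0, 35, 0, 0, 0], [60, 0, 0, 30, 0, 0, 0], [60, 0, 0, 11, 0, 0, 0], [60, 0, 0, 0, 0, 0, 0], [10, 0, 0, 0, 0, 0, 0], [10, 0, 0, 0, 0, 0, 0], [10, 0, 0, 0, 0, 0, 0], [10, 0, 0, 0, 0, 0, 0], [10, 0, 0, 0, 0, 0, 0]]], squeeze=100)

```text
time_s: 2.9
tcp_pos: [464.4, 342.5, 5.8]
eef_rot: [[-0.979, 0.202, 0.003], [0.202, 0.979, 0.002], [-0.003, 0.002, -1.0]]
contact_force: [-0.4, -0.1, 6.3]
width: 0.199
finger_force: 98.6
```

Emit:
apply_moves(moves=[[[10, 0, 0, 0, 0, 0, 0], [10, 0, 0, 0, 0, 0, 0], [10, 0, 0, -20, 0, 0, 0], [10, 0, 0, -40, 0, 0, 0], [10, 0, 0, 0, 0, 0, 0]]])

```text
time_s: 3.4
tcp_pos: [466.5, 343.6, 69.4]
eef_rot: [[-0.979, 0.202, 0.009], [0.202, 0.979, 0.005], [-0.008, 0.007, -1.0]]
contact_force: [0.9, 1.7, -0.8]
width: 0.204
finger_force: 98.0
```

```bash
python3 - <<'E'
from h import *
go((464,342,70),168.4)
s=ctrl.sense()
ims=[]
for c in("top","side","wrist"):
    d=wrist() if c=="wrist" else ctrl.grab_frame(c)
    if c!="wrist":
        P,u,v=pts(d);m=(np.hypot(P[:,0]-545,P[:,1]-325)<75)&(P[:,2]>45)&(P[:,2]<95)
        Q=P[m]
        # blade: tool frame coords
        L=(Q-s["tcp_pos"])@s["eef_rot"];L=L[(L[:,0]<-25)&(abs(L[:,1])<25)]
        print(c,len(L))
        for a in range(-130,-20,15):
            q=L[(L[:,0]>a)&(L[:,0]<a+15)]
            if len(q)>3: print(a,len(q),np.median(q,0).round(1),q[:,1].min().round(1),q[:,1].max().round(1))
        if len(L): print("tip",np.percentile(L[:,0],[0,1,3]).round(1))
    ims.append(d["frame"])
top=cv2.resize(ims[0][140:290,150:290],(373,400));sd=cv2.resize(ims[1][100:220,200:340],(427,366))
sd=cv2.copyMakeBorder(sd,0,34,0,0,cv2.BORDER_CONSTANT)
save("g1",np.hstack([top,sd]))
E
```

```text
t 3.4 tcp [466.5 343.6  69.4] yaw 168.37 shift [ 2.1 -2.1 -0.6] turn [ 0.0068  0.008  -0.0005] F [ 0.9  1.7 -0.8] w 17.4 ff 98.0
top 371
-130 21 [-117.8   -1.6   -4.8] -11.2 9.6
-115 57 [-107.7   -2.1   -4.7] -11.7 8.9
-100 59 [-92.5  -1.5  -4.7] -12.0 8.1
-85 59 [-77.5  -1.8  -4.5] -11.6 9.2
-70 58 [-62.3  -1.8  -4.8] -11.5 8.3
-55 60 [-47.5  -1.2  -4.4] -11.2 9.3
-40 57 [-32.4  -2.   -5.6] -11.6 8.1
tip [-120.5 -119.7 -117.7]
side 108
-130 5 [-117.4   -1.3   -3.6] -11.6 9.1
-115 14 [-107.6   -5.    -5.1] -15.5 2.7
-100 18 [-92.   -3.5  -4. ] -16.9 10.5
-85 18 [-78.   -4.2  -4. ] -14.9 12.1
-70 16 [-63.4  -0.7  -4.3] -11.7 5.4
-55 17 [-48.   -3.5  -3.8] -16.7 8.6
-40 20 [-32.2  -5.4  -4.6] -14.9 9.1
tip [-118.4 -118.  -115.8]
```

View pics/g1.png

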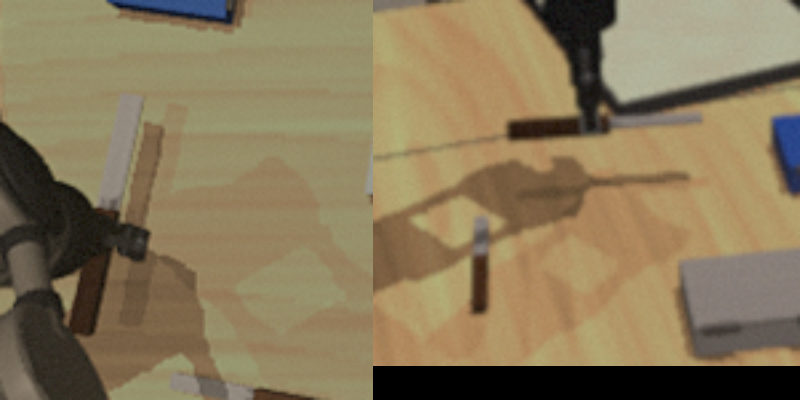

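The knife sits level in the hand, parallel to tool x, with its tip about 120 mm ahead. I'll refine the mould pose and plan the pry.

```bash
python3 - <<'E'
from h import *
for n in("top0.npz","side0.npz"):
  d=load(n);P,_,_=pts(d);Q=zone(P,(559,53),95,29,39)[:,:2]
  for ang in(80.7,81.2,81.7):
    a=np.radians(ang);ey=np.array([np.cos(a),np.sin(a)]);ex=np.array([ey[1],-ey[0]])
    L=np.c_[Q@ex,Q@ey]
    def ends(i,j,o):  # per-bin extremes of coord j binned on coord i
        b=np.round((L[:,i]-np.median(L[:,i]))/6);r=[]
        for k in np.unique(b):
            w=L[b==k]
            if abs(k*6)<(60 if i==0 else 45): r.append((k*6,np.sort(w[:,j])[1 if o<0 else -2]))
        return np.array(r)
    out=[]
    for i,j in((0,1),(1,0)):
        for o in(-1,1):
            r=ends(i,j,o);out.append((np.median(r[:,1]).round(1),np.polyfit(r[:,0],r[:,1],1)[0].round(4)))
    ymax=out[1][0];yb=np.median([x for x in ends(0,1,-1)[:,1] if x>out[0][0]-99]);xm=(out[2][0]+out[3][0])/2
    print(n,ang,out,"centre",(ex*xm+ey*(ymax-55)).round(1),(ends(0,1,-1)[:,1]-ymax).round(0))
E
```

```text
top0.npz 80.7 [(np.float64(84.7), np.float64(0.009)), (np.float64(198.6), np.float64(0.0061)), (np.float64(474.9), np.float64(-0.014)), (np.float64(612.2), np.float64(-0.0039))] centre [559.6  53.9] [-116. -115. -116. -115. -115. -108. -108. -107. -106. -108. -107. -108.
 -107. -106. -115. -114. -116. -115. -114.]
top0.npz 81.2 [(np.float64(79.6), np.float64(0.0002)), (np.float64(193.8), np.float64(-0.0038)), (np.float64(476.1), np.float64(-0.0002)), (np.float64(613.3), np.float64(0.0034))] centre [559.5  53.8] [-115. -114. -116. -115. -115. -108. -108. -107. -106. -108. -107. -108.
 -107. -106. -115. -114. -116. -115. -114.]
top0.npz 81.7 [(np.float64(75.1), np.float64(-0.0092)), (np.float64(189.1), np.float64(-0.0141)), (np.float64(477.1), np.float64(0.0112)), (np.float64(614.3), np.float64(0.0104))] centre [559.3  53.9] [-114. -114. -115. -115. -114. -108. -107. -106. -106. -108. -107. -108.
 -107. -107. -116. -115. -117. -116. -115.]
side0.npz 80.7 [(np.float64(84.2), np.float64(-0.0015)), (np.float64(196.9), np.float64(0.0295)), (np.float64(476.0), np.float64(0.0158)), (np.float64(608.6), np.float64(-0.0082))] centre [558.1  52.4] [-115. -115. -113. -115. -114. -110. -108. -108. -109. -108. -109. -107.
 -108. -108. -114. -114. -116. -116. -114.]
side0.npz 81.2 [(np.float64(79.8), np.float64(-0.0104)), (np.float64(192.3), np.float64(0.0195)), (np.float64(476.8), np.float64(0.0043)), (np.float64(609.5), np.float64(0.0049))] centre [557.8  52.6] [-115. -114. -112. -115. -114. -110. -108. -108. -109. -108. -109. -108.
 -107. -108. -114. -115. -117. -117. -114.]
side0.npz 81.7 [(np.float64(75.4), np.float64(-0.0097)), (np.float64(187.4), np.float64(0.0019)), (np.float64(478.0), np.float64(0.0132)), (np.float64(610.7), np.float64(0.0108))] centre [557.8  52.4] [-114. -114. -112. -114. -114. -109. -107. -108. -107. -109. -108. -108.
 -107. -108. -114. -116. -113. -117. -114.]
```

```bash
cat >> h.py <<'E'
MC=np.array([559.6,55.0]);MA=np.radians(81.1);EY=np.array([np.cos(MA),np.sin(MA)]);EX=np.array([EY[1],-EY[0]])
def W(x,y,z): return np.r_[MC+x*EX+y*EY,z]
E
python3 -c "
from h import *
go((466.5,343.6,69.4),81.1,11)
print(W(1.7,205.5,60))"
```

```text
t 3.55 tcp [463.3 341.8  64. ] yaw 168.37 shift [-2.8  2.4 -5.4] turn [7.0000e-04 0.0000e+00 1.5232e+00] F [ 0.4 -0.9 -0.7] w 17.0 ff 98.0
 per row [-0.25  0.22 -0.49] [1.000e-04 0.000e+00 1.385e-01]
[593.07251616 257.76274476  60.        ]
```

Emit:
apply_moves(moves=[[[10, 0, 0, 0, 0, 0, 0.1385], [10, 0, 0, 0, 0, 0, 0.1385], [10, 0, 0, 0, 0, 0, 0.1385], [10, 0, 0, 0, 0, 0, 0.1385], [10, 0, 0, 0, 0, 0, 0.1385], [10, 0, 0, 0, 0, 0, 0.1385], [10, 0, 0, 0, 0, 0, 0.1385], [10, 0, 0, 0, 0, 0, 0.1385], [10, 0, 0, 0, 0, 0, 0.1385], [10, 0, 0, 0, 0, 0, 0.1385], [10, 0, 0, 0, 0, 0, 0.1385], [10, 0, 0, 0, 0, 0, 0]]])

```text
time_s: 4.75
tcp_pos: [462.6, 341.4, 62.4]
eef_rot: [[0.156, 0.988, -0.002], [0.988, -0.156, -0.001], [-0.002, -0.002, -1.0]]
contact_force: [-0.1, -0.4, -1.0]
width: 0.202
finger_force: 98.0
```

```bash
python3 -c "
from h import *
go(W(1.7,205.5,40),81.1,5)"
```

```text
t 4.75 tcp [462.6 341.4  62.4] yaw 81.02 shift [-62.2 142.   22.2] turn [-0.002   0.0015 -0.0014] F [-0.1 -0.4 -1. ] w 17.3 ff 98.0
 per row [-12.45  28.39   4.45] [-0.0004  0.0003 -0.0003]
```

Emit:
apply_moves(moves=[[[10, -12.4, 28.4, 4.4, 0, 0, 0], [10, -12.4, 28.4, 4.4, 0, 0, 0], [10, -12.4, 28.4, 4.4, 0, 0, 0], [10, -12.4, 28.4, 4.4, 0, 0, 0], [10, -12.4, 28.4, 4.4, 0, 0, 0], [10, 0, 0, 0, 0, 0, 0], [10, 0, 0, 0, 0, 0, 0]]])

```text
time_s: 5.45
tcp_pos: [593.6, 258.0, 40.5]
eef_rot: [[0.154, 0.988, -0.002], [0.988, -0.154, -0.0], [-0.001, -0.002, -1.0]]
contact_force: [-0.9, 0.8, -1.2]
width: 0.203
finger_force: 98.2
```

```bash
python3 - <<'E'
from h import *
go(W(1.7,205.5,20),81.1)
s=ctrl.sense()
ims=[]
for c in("top","side"):
    d=ctrl.grab_frame(c)
    P,u,v=pts(d);M=np.c_[(P[:,:2]-MC)@EX,(P[:,:2]-MC)@EY,P[:,2]]
    ims.append(d["frame"])
    L=(P-s["tcp_pos"])@s["eef_rot"];m=(L[:,0]<-25)&(L[:,0]>-150)&(abs(L[:,1])<25)&(P[:,2]>38)&(M[:,1]>62)
    L=L[m];print(c,len(L),"tip",np.percentile(L[:,0],[0,1,3]).round(1),"tip mould",M[m][:,1].min().round(1))
    for a in range(-120,-20,30):
        q=L[(L[:,0]>a)&(L[:,0]<a+30)]
        if len(q)>3: print(a,len(q),np.median(q,0).round(1),q[:,1].min().round(1),q[:,1].max().round(1))
    q=M[(abs(M[:,0])<60)&(M[:,1]<62)&(M[:,1]>-50)&(M[:,2]>29)];print("cover +y edge",np.percentile(q[:,1],[99,100]).round(1),"x",np.percentile(M[(abs(M[:,1])<40)&(M[:,2]>29)&(abs(M[:,0])<90)][:,0],[0,1,99,100]).round(1))
top=cv2.resize(ims[0][110:260,190:350],(427,400));sd=cv2.resize(ims[1][120:240,260:400],(373,320))
sd=cv2.copyMakeBorder(sd,0,80,0,0,cv2.BORDER_CONSTANT)
save("g2",np.hstack([top,sd]))
E
```

```text
t 5.45 tcp [593.6 258.   40.5] yaw 81.16 shift [-0.3 -0.4 20.5] turn [-0.0022  0.0007  0.0011] F [-0.9  0.8 -1.2] w 17.3 ff 98.2
top 1620 tip [-121.3 -117.2 -107.9] tip mould 84.5
-120 105 [-105.2   -0.5   -4.8] -10.2 9.6
-90 524 [-6.890e+01 -1.000e-01 -3.369e+02] -24.9 24.6
-60 851 [ -42.8   -0.9 -347.7] -24.9 25.0
-30 133 [ -27.7   -2.2 -351.6] -24.9 24.7
cover +y edge [54.2 55.6] x [-69.9 -68.4  68.7  70.5]
side 1345 tip [-125.3 -112.8  -89.1] tip mould 80.5
-120 34 [-105.2   -1.3   -7.1] -11.3 8.3
-90 435 [ -68.5    0.4 -319.4] -24.3 24.8
-60 750 [ -36.7   -1.8 -217.2] -25.0 25.0
-30 120 [ -28.1  -10.2 -183.4] -25.0 24.0
cover +y edge [55.2 61. ] x [-70.7 -69.7  68.2  70.2]
```

View pics/g2.png

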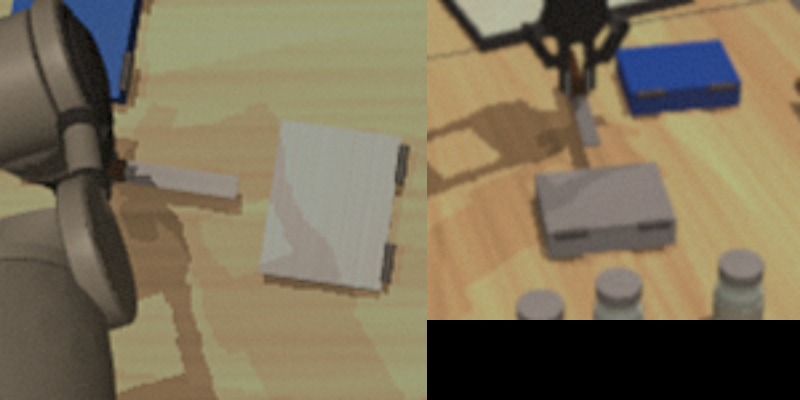

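View: the blade tip (at left panel (238,188)) points squarely at the mould's free edge, 30 mm short. Next I lower and insert.

Emit:
apply_moves(moves=[[[10, 0, 0, 10, 0, 0, 0], [10, 0, 0, 10.5, 0, 0, 0], [10, 0, 0, 0, 0, 0, 0], [10, -12, 0, 0, 0, 0, 0], [10, -12, 0, 0, 0, 0, 0], [10, -8, 0, 0, 0, 0, 0], [10, -6, 0, 0, 0, 0, 0], [10, -2, 0, 0, 0, 0, 0], [10, 0, 0, 0, 0, 0, 0], [10, 0, 0, 0, 0, 0, 0]]])

```text
time_s: 6.55
tcp_pos: [588.1, 219.3, 21.4]
eef_rot: [[0.155, 0.988, 0.0], [0.988, -0.155, 0.0], [0.0, 0.0, -1.0]]
contact_force: [0.2, 0.1, -1.2]
width: 0.202
finger_force: 98.2
```

```bash
python3 - <<'E'
from h import *
go(W(1.0,163,20),81.1)
r=98;th=np.radians
for t in(0,.1,.2,.3,.4,.5,.6,.7,.8,.9,1,1.1,1.2,1.3,1.4,1.5,1.6,1.7,1.8): print(t,"tip y",round(-55+r*np.cos(t),1),"z",round(30+r*np.sin(t),1))
E
```

```text
t 6.55 tcp [588.1 219.3  21.4] yaw 81.09 shift [-3.7 -1.7  1.4] turn [ 0.0004 -0.0004 -0.0002] F [ 0.2  0.1 -1.2] w 17.3 ff 98.2
0 tip y 43.0 z 30.0
0.1 tip y 42.5 z 39.8
0.2 tip y 41.0 z 49.5
0.3 tip y 38.6 z 59.0
0.4 tip y 35.3 z 68.2
0.5 tip y 31.0 z 77.0
0.6 tip y 25.9 z 85.3
0.7 tip y 20.0 z 93.1
0.8 tip y 13.3 z 100.3
0.9 tip y 5.9 z 106.8
1 tip y -2.1 z 112.5
1.1 tip y -10.5 z 117.3
1.2 tip y -19.5 z 121.3
1.3 tip y -28.8 z 124.4
1.4 tip y -38.3 z 126.6
1.5 tip y -48.1 z 127.8
1.6 tip y -57.9 z 128.0
1.7 tip y -67.6 z 127.2
1.8 tip y -77.3 z 125.4
```

Emit:
apply_moves(moves=[[[10, -2.5, 0, 0, 0, 0, 0], [10, 0, 0, -4, 0, 0, 0], [10, 0, 0, -4, 0, 0, 0], [10, -0.5, 0, -5, 0, 0, 0], [10, -1, 0, -5, 0, 0, 0], [10, -1, 0, -6, 0, 0, 0], [10, 0, 0, 0, 0, 0, 0]]])

```text
time_s: 7.25
tcp_pos: [587.7, 214.2, 46.5]
eef_rot: [[0.155, 0.988, 0.002], [0.988, -0.155, 0.0], [0.001, 0.002, -1.0]]
contact_force: [0.4, 0.4, -1.7]
width: 0.206
finger_force: 98.1
```

```bash
cat >> h.py <<'E'
def cover():
    for c in("top","side"):
        d=ctrl.grab_frame(c);P,_,_=pts(d);M=np.c_[(P[:,:2]-MC)@EX,(P[:,:2]-MC)@EY,P[:,2]]
        q=M[((abs(M[:,0])>25)&(abs(M[:,0])<65))&(M[:,1]<60)&(M[:,1]>-100)&(M[:,2]>36)&(M[:,2]<175)]
        if len(q)>20:
            y,z=q[:,1],q[:,2];print(c,len(q),"angle med",np.median(np.arctan2(z-30,y+55)).round(2),"top z",np.percentile(z,98).round(0),"y",np.percentile(y,[2,98]).round(0))
    return d
E
python3 - <<'E'
from h import *
go(W(1.0,163,20),81.1)
cover()
E
```

```text
t 7.25 tcp [587.7 214.2  46.5] yaw 81.08 shift [ 1.4 -2.2 26.5] turn [ 0.0018 -0.0008 -0.0003] F [ 0.4  0.4 -1.7] w 17.6 ff 98.1
top 1407 angle med 0.28 top z 58.0 y [-56.  50.]
side 757 angle med 0.31 top z 59.0 y [-61.  50.]
```

Emit:
apply_moves(moves=[[[10, -1.5, 0, -6, 0, 0, 0], [10, -2.5, 0, -8, 0, 0, 0], [10, -3.5, 0, -8, 0, 0, 0], [10, -4, 0, -7, 0, 0, 0], [10, -5, 0, -7, 0, 0, 0], [10, -6, 0, -7, 0, 0, 0], [10, -6.5, 0, -6, 0, 0, 0], [10, -7, 0, -6, 0, 0, 0], [10, -7, 0, -5, 0, 0, 0], [10, 0, 0, 0, 0, 0, 0]]])

```text
time_s: 8.35
tcp_pos: [580.8, 170.6, 106.1]
eef_rot: [[0.156, 0.988, 0.001], [0.988, -0.156, -0.0], [0.0, 0.001, -1.0]]
contact_force: [-0.4, -0.3, -1.0]
width: 0.204
finger_force: 98.1
```

```bash
python3 - <<'E'
from h import *
go(W(1.0,120.5,107),81.1)
cover()
E
```

```text
t 8.35 tcp [580.8 170.6 106.1] yaw 81.03 shift [ 3.1 -2.1 -0.9] turn [ 0.0012 -0.0001 -0.0012] F [-0.4 -0.3 -1. ] w 17.4 ff 98.1
top 914 angle med 1.06 top z 125.0 y [-54.   2.]
side 1061 angle med 1.07 top z 124.0 y [-56.   1.]
```

Emit:
apply_moves(moves=[[[10, -7, 0, -5, 0, 0, 0], [10, -7, 0, -4, 0, 0, 0], [10, -8, 0, -3, 0, 0, 0], [10, -8, 0, -3, 0, 0, 0], [10, -8, 0, -1, 0, 0, 0], [10, -8, 0, 0, 0, 0, 0], [10, -8, 0, 0, 0, 0, 0], [10, -8, 0, 0, 0, 0, 0], [10, -8, 0, 1, 0, 0, 0], [10, -6, 0, 1, 0, 0, 0], [10, 0, 0, 0, 0, 0, 0], [10, 0, 0, 0, 0, 0, 0]]])

```text
time_s: 9.65
tcp_pos: [568.7, 96.5, 119.2]
eef_rot: [[0.155, 0.988, -0.0], [0.988, -0.155, 0.0], [0.0, -0.0, -1.0]]
contact_force: [-0.2, -1.2, -0.9]
width: 0.203
finger_force: 98.1
```

```bash
python3 - <<'E'
from h import *
go(W(1.0,43.5,121),81.1)
cover()
E
```

```text
t 9.65 tcp [568.7  96.5 119.2] yaw 81.07 shift [ 1.1 -1.6 -1.8] turn [-0.0001 -0.0002 -0.0005] F [-0.2 -1.2 -0.9] w 17.3 ff 98.1
top 656 angle med 1.9 top z 135.0 y [-93. -57.]
side 675 angle med 1.94 top z 172.0 y [-94.  33.]
```

Emit:
apply_moves(moves=[[[10, 30, 0, 0, 0, 0, 0], [10, 35, -10, 0, 0, 0, 0], [10, 35, -30, 0, 0, 0, 0], [10, 35, -30, 0, 0, 0, 0], [10, 30, -30, 0, 0, 0, 0], [10, 22, -24, 20, 0, 0, 0], [10, 0, 0, 40, 0, 0, 0], [10, 0, 0, 35, 0, 0, 0], [10, 0, 0, 10, 0, 0, 0], [10, 0, 0, 0, 0, 0, 0], [10, 0, 0, 0, 0, 0, 0]]])

```text
time_s: 10.85
tcp_pos: [476.3, 300.9, 15.5]
eef_rot: [[0.155, 0.988, 0.002], [0.988, -0.155, 0.001], [0.001, 0.002, -1.0]]
contact_force: [-0.0, -0.5, -1.1]
width: 0.202
finger_force: 98.3
```

Emit:
apply_moves(moves=[[[10, 0, 0, 5, 0, 0, 0], [10, 0, 0, 3, 0, 0, 0], [10, 0, 0, 1.5, 0, 0, 0], [10, 0, 0, 0, 0, 0, 0], [10, 0, 0, 0, 0, 0, 0]]])

```text
time_s: 11.35
tcp_pos: [475.6, 300.6, 5.8]
eef_rot: [[0.155, 0.988, 0.001], [0.988, -0.155, 0.001], [0.001, 0.001, -1.0]]
contact_force: [-1.0, -1.1, 6.4]
width: 0.202
finger_force: 99.0
```

Emit:
apply_moves(moves=[[[60, 0, 0, 0, 0, 0, 0], [60, 0, 0, 0, 0, 0, 0], [60, 0, 0, 0, 0, 0, 0], [60, 0, 0, 0, 0, 0, 0], [60, 0, 0, -10, 0, 0, 0], [60, 0, 0, -40, 0, 0, 0], [60, 0, 0, -50, 0, 0, 0], [60, 0, 0, -50, 0, 0, 0], [60, 0, 0, -20, 0, 0, 0], [60, 0, 0, 0, 0, 0, 0]]])

```text
time_s: 12.35
tcp_pos: [476.9, 301.5, 179.4]
eef_rot: [[0.155, 0.988, 0.008], [0.988, -0.155, 0.004], [0.005, 0.007, -1.0]]
contact_force: [0.9, 0.0, 0.3]
width: 0.708
finger_force: 0.0
```

```bash
python3 - <<'E'
from h import *
go((440,-324,200),160.9)
go((440,-324,200),-19.1)
print("j",ctrl.sense()["joints"].round(2))
d=cover();save("s3",d["frame"])
d=ctrl.grab_frame("top")
P,_,_=pts(d)
Q=zone(P,(470,290),118,5,30);print("knife",len(Q),rect(Q),np.percentile(Q[:,2],[5,50,95]).round(1))
a=ctrl.grab_frame("top")
for nm,c,r,z0,z1 in(("press",(440,-324),80,12,24),("ph",(440,-324),60,60,76),("ja",(430,-148),35,70,100),("jb",(506,-144),35,70,100),("jc",(630,-155),35,70,100)):
    print(nm,rect(zone(P,c,r,z0,z1)))
E
```

```text
t 12.35 tcp [476.9 301.5 179.4] yaw 81.1 shift [-623.5   60.5  -23.1] turn [ 9.3000e-03  1.0000e-03 -1.3928e+00] F [0.9 0.  0.3] w 60.4 ff 0.0
t 12.35 tcp [476.9 301.5 179.4] yaw 81.1 shift [-623.5   60.5  -23.1] turn [ 1.0000e-03 -9.7000e-03  1.7488e+00] F [0.9 0.  0.3] w 60.4 ff 0.0
j [0.43 0.45 1.5  0.   1.18 0.58]
top 644 angle med 1.9 top z 135.0 y [-93. -58.]
side 645 angle med 1.94 top z 135.0 y [-94. -60.]
knife 603 (array([477.3, 268.4]), array([135.9, 159.2]), 18.22) [ 8.  13.2 19.6]
press (array([ 441. , -323.8]), array([ 95.3, 123.3]), 70.88)
ph (array([ 440.8, -323.3]), array([24.3, 69.5]), 70.33)
ja (array([ 427.8, -150.4]), array([43.6, 42.6]), 89.03)
jb (array([ 507. , -146.6]), array([43.7, 43.6]), 43.23)
jc (array([ 630.9, -151.9]), array([44.3, 43.7]), 89.85)
```

View pics/s3.png

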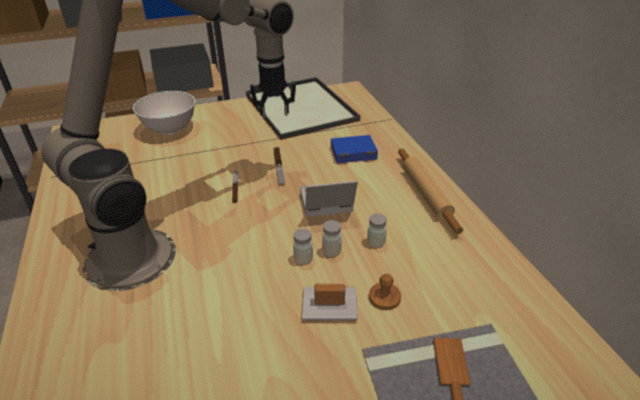

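View: the cover leans open, the knife lies flat on the table at (279,165) and the jars are in place. Now to the press.

Emit:
apply_moves(moves=[[[70, -48, 4.6, -2, 0, 0, 0], [70, -48, 4.6, -2, 0, 0, 0], [70, -48, 4.6, -2, 0, 0, 0], [70, -48, 4.6, -2, 0, 0, 0], [70, -48, 4.6, -2, 0, 0, 0], [70, -48, 4.6, -2, 0, 0, 0], [70, -48, 4.6, -2, 0, 0, 0], [70, -48, 4.6, -2, 0, 0, 0], [70, -48, 4.6, -2, 0, 0, 0], [70, -48, 4.6, -2, 0, 0, 0], [70, -48, 4.6, 0, 0, 0, 0], [70, -48, 4.6, 0, 0, 0, 0]]])

```text
time_s: 13.75
tcp_pos: [439.4, -278.6, 193.2]
eef_rot: [[0.155, 0.988, -0.002], [0.988, -0.155, 0.002], [0.002, -0.002, -1.0]]
contact_force: [0.5, 0.4, 0.3]
width: 0.821
finger_force: 0.0
```

Emit:
apply_moves(moves=[[[70, 0, 0, 0, 0, 0, 0.1457], [70, 0, 0, 0, 0, 0, 0.1457], [70, 0, 0, 0, 0, 0, 0.1457], [70, 0, 0, 0, 0, 0, 0.1457], [70, 0, 0, 0, 0, 0, 0.1457], [70, 0, 0, 0, 0, 0, 0.1457], [70, 0, 0, 0, 0, 0, 0.1457], [70, 0, 0, 0, 0, 0, 0.1457], [70, 0, 0, 0, 0, 0, 0.1457], [70, 0, 0, 0, 0, 0, 0.1457], [70, 0, 0, 0, 0, 0, 0.1457], [70, 0, 0, 0, 0, 0, 0.1457]]])

```text
time_s: 14.95
tcp_pos: [439.8, -276.6, 192.9]
eef_rot: [[0.943, -0.333, -0.003], [-0.333, -0.943, 0.002], [-0.003, -0.001, -1.0]]
contact_force: [-0.2, -0.2, 0.2]
width: 0.816
finger_force: 0.0
```

```bash
python3 - <<'E'
from h import *
go((440.3,-324,200),-19.1)
d=wrist();save("w3",d["frame"]);P,_,_=pts(d)
for nm,c,r,z0,z1 in(("press",(440,-324),80,12,24),("ph",(440,-324),60,60,76)):
    Q=zone(P,c,r,z0,z1)
    if len(Q)>20: print(nm,len(Q),rect(Q),np.median(Q,0))
E
```

```text
t 14.95 tcp [ 439.8 -276.6  192.9] yaw -19.43 shift [16.2 44.6 -7.2] turn [-0.0014  0.0034 -0.0058] F [-0.2 -0.2  0.2] w 69.7 ff 0.0
press 11299 (array([ 440.8, -322.7]), array([ 94.1, 124.1]), 70.63) [ 452.52905396 -321.53399697   17.46978236]
ph 2562 (array([ 440.7, -322.6]), array([22.3, 70.5]), 70.89) [ 444.07896899 -322.81591575   67.156741  ]
```

Emit:
apply_moves(moves=[[[70, 8, 21.6, 0, 0, 0, -0.004], [70, 8.2, 21.6, 0, 0, 0, 0], [70, 0, 0, 0, 0, 0, 0], [70, 0, 0, 45, 0, 0, 0], [70, 0, 0, 45, 0, 0, 0], [70, 0, 0, 40, 0, 0, 0], [70, 0, 0, 20, 0, 0, 0], [70, 0, 0, 6, 0, 0, 0], [70, 0, 0, 0, 0, 0, 0], [70, 0, 0, 0, 0, 0, 0]]])

```text
time_s: 16.0
tcp_pos: [442.3, -323.5, 39.7]
eef_rot: [[0.947, -0.322, 0.001], [-0.322, -0.947, -0.001], [0.001, 0.001, -1.0]]
contact_force: [-0.1, -0.2, -0.8]
width: 0.821
finger_force: 0.0
```

Emit:
apply_moves(moves=[[[10, 0, 0, 0, 0, 0, 0], [10, 0, 0, 0, 0, 0, 0], [10, 0, 0, 0, 0, 0, 0], [10, 0, 0, 0, 0, 0, 0], [10, 0, 0, 0, 0, 0, 0], [10, 0, 0, 0, 0, 0, 0], [10, 0, 0, 0, 0, 0, 0], [10, 0, 0, 0, 0, 0, 0]]], squeeze=110)

```text
time_s: 16.8
tcp_pos: [442.0, -323.4, 39.7]
eef_rot: [[0.946, -0.323, 0.001], [-0.323, -0.946, -0.001], [0.001, 0.0, -1.0]]
contact_force: [-1.4, 1.2, 6.0]
width: 0.237
finger_force: 108.1
```

Emit:
apply_moves(moves=[[[10, 0, 0, -10, 0, 0, 0], [10, 0, 0, -20, 0, 0, 0], [10, 0, 0, -30, 0, 0, 0], [10, 0, 0, -40, 0, 0, 0], [10, 0, 0, -40, 0, 0, 0], [10, 0, 0, -25, 0, 0, 0], [10, 0, 0, -10, 0, 0, 0], [10, 0, 0, 0, 0, 0, 0], [10, 0, 0, 0, 0, 0, 0]]])

```text
time_s: 17.7
tcp_pos: [441.0, -322.5, 212.0]
eef_rot: [[0.946, -0.323, -0.002], [-0.323, -0.946, 0.002], [-0.003, -0.001, -1.0]]
contact_force: [-0.1, 0.7, -4.9]
width: 0.24
finger_force: 108.1
```

```bash
cat >> h.py <<'E'
def plate(cams=("side","top")):
    s=ctrl.sense();t=s["tcp_pos"];R=s["eef_rot"]
    for c in cams:
        d=ctrl.grab_frame(c);P,_,_=pts(d);L=(P-t)@R
        q=L[(abs(L[:,0])<75)&(abs(L[:,1])<62)&(L[:,2]>12)&(L[:,2]<24)]
        if len(q)<50: print(c,len(q));continue
        A=np.c_[q[:,:2],np.ones(len(q))];k=np.linalg.lstsq(A,q[:,2],rcond=None)[0]
        print(c,len(q),"rect tool",rect(q),"plane z(tool)=",k.round(3),"world rect",rect(q@R.T+t))
    return d
E
python3 - <<'E'
from h import *
go(W(0,0,250),-8.9)
d=plate();save("s4",d["frame"])
E
```

```text
t 17.7 tcp [ 441.  -322.5  212. ] yaw -18.86 shift [  -9.9 -395.6  -37.4] turn [-0.0016  0.0026 -0.1738] F [-0.1  0.7 -4.9] w 20.5 ff 108.1
side 1335 rect tool (array([-1.6,  2.9]), array([ 94.9, 124.2]), 89.58) plane z(tool)= [2.0000e-03 7.0000e-03 2.0454e+01] world rect (array([ 438.5, -324.7]), array([ 94.9, 124.2]), 71.56)
top 1598 rect tool (array([-1.2, -0.2]), array([ 93.9, 124.1]), 89.79) plane z(tool)= [-0.0000e+00  1.0000e-03  2.2059e+01] world rect (array([ 439.9, -321.9]), array([ 93.9, 124.1]), 71.35)
```

Emit:
apply_moves(moves=[[[10, 0, -20, 0, 0, 0, 0], [10, -1, -38, 0, 0, 0, 0], [10, -1, -40, 0, 0, 0, 0], [10, -1, -40, 0, 0, 0, 0], [10, -1, -40, 0, 0, 0, 0], [10, -1, -40, 0, 0, 0, 0], [10, -1, -40, 0, 0, 0, 0], [10, -1, -40, 0, 0, 0, 0], [10, -1, -40, 0, 0, 0, 0], [10, -1, -38, 0, 0, 0, 0], [10, -1, -19.6, 0, 0, 0, -0.08], [10, 0, 0, 0, 0, 0, -0.094]]])

```text
time_s: 19.0
tcp_pos: [559.9, 57.5, 211.8]
eef_rot: [[0.989, -0.148, -0.003], [-0.148, -0.989, 0.001], [-0.003, -0.001, -1.0]]
contact_force: [0.4, -0.6, -5.0]
width: 0.236
finger_force: 108.6
```

Emit:
apply_moves(moves=[[[10, 0, 0, 0, 0, 0, 0], [10, 0, 0, 0, 0, 0, 0], [10, 0, 0, 0, 0, 0, 0]]])

```text
time_s: 19.3
tcp_pos: [559.9, 53.9, 213.1]
eef_rot: [[0.988, -0.157, -0.001], [-0.157, -0.988, 0.0], [-0.001, 0.0, -1.0]]
contact_force: [0.3, -0.2, -4.3]
width: 0.239
finger_force: 108.6
```

```bash
python3 - <<'E'
from h import *
go(W(0,0,86),-8.9)
d=plate(("side","top"))
# mould: pockets/top face seen from the side/top now? refine mould centre from remaining rim
P,_,_=pts(d);M=np.c_[(P[:,:2]-MC)@EX,(P[:,:2]-MC)@EY,P[:,2]]
q=M[(abs(M[:,0])<80)&(abs(M[:,1])<70)&(M[:,2]>25)&(M[:,2]<40)];print(len(q),q.min(0).round(1),q.max(0).round(1))
w=wrist();save("w4",w["frame"])
E
```

```text
t 19.3 tcp [559.9  53.9 213.1] yaw -9.04 shift [ -0.3  -1.1 127.1] turn [ 0.0001  0.0011 -0.0024] F [ 0.3 -0.2 -4.3] w 20.4 ff 108.6
side 638 rect tool (array([-2.1,  2.5]), array([124.5, 100.1]), 1.16) plane z(tool)= [0.0000e+00 9.0000e-03 1.9982e+01] world rect (array([557.4,  51.7]), array([100.1, 124.5]), 79.8)
top 975 rect tool (array([-33.2,   0.9]), array([93.7, 59.7]), 89.99) plane z(tool)= [-5.0000e-03  1.0000e-03  2.1458e+01] world rect (array([526.9,  58.1]), array([93.7, 59.7]), 80.97)
340 [-69.8 -61.   25.2] [17.  54.9 39.5]
```

View pics/w4.png

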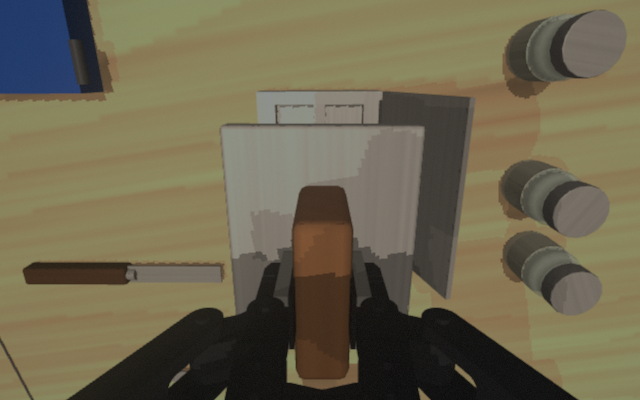

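View: plate at (325,220) held level above the mould. The mould's far rim and pockets show at (320,105), the open cover is at right (430,190) and the knife lies flat at (125,272). I'll compare the plate and mould offsets in this one picture, after lowering partway.

Emit:
apply_moves(moves=[[[10, 0, 0, 30, 0, 0, 0], [10, 0, 0, 30, 0, 0, 0], [10, 0, 0, 20, 0, 0, 0], [10, 0, 0, 0, 0, 0, 0], [10, 0, 0, 0, 0, 0, 0], [10, 0, 0, 0, 0, 0, 0]]])

```text
time_s: 20.05
tcp_pos: [561.2, 54.3, 135.3]
eef_rot: [[0.988, -0.155, 0.003], [-0.155, -0.988, -0.0], [0.003, -0.0, -1.0]]
contact_force: [-0.6, 0.7, -3.6]
width: 0.234
finger_force: 108.4
```

```bash
python3 - <<'E'
from h import *
go(W(0,0,86),-8.9)
z=ctrl.sense()["tcp_pos"][2]
def ext(P,zc,lab,h=4):
    M=np.c_[(P[:,:2]-MC)@EX,(P[:,:2]-MC)@EY,P[:,2]]
    q=M[(abs(M[:,0])<80)&(abs(M[:,1])<66)&(abs(M[:,2]-zc)<h)]
    if len(q)<30: print(lab,len(q));return
    print(lab,len(q),"zmed",np.median(q[:,2]).round(1),"x",np.percentile(q[:,0],[.5,99.5]).round(1),"y",np.percentile(q[:,1],[.5,99.5]).round(1),rect(q))
for c in("wrist","top","side"):
    d=wrist() if c=="wrist" else ctrl.grab_frame(c)
    P,_,_=pts(d);ext(P,z-21.5,c+" plate");ext(P,30,c+" mould",3.5)
E
```

```text
t 20.05 tcp [561.2  54.3 135.3] yaw -8.91 shift [-1.9 -0.5 49.3] turn [-0.0005 -0.0031 -0.0002] F [-0.6  0.7 -3.6] w 20.0 ff 108.4
wrist plate 24560 zmed 113.1 x [-33.6  62.8] y [-46.8  45.8] (array([ 1.4, -0.4]), array([ 94.4, 123.5]), 89.79)
wrist mould 3409 zmed 29.4 x [53.9 70.2] y [-54.6  56.2] (array([61.9,  0.8]), array([ 16.5, 112. ]), 0.15)
top plate 840 zmed 113.1 x [-61.2  -3.7] y [-47.7  45.4] (array([-32.1,  -1.4]), array([58.6, 94. ]), 0.08)
top mould 290 zmed 29.8 x [-69.7   3.7] y [-57.   54.9] (array([-31.8,  -1.5]), array([ 76.8, 113.9]), 0.68)
side plate 596 zmed 114.6 x [-62.5  61.2] y [-53.3  43.6] (array([-0.8, -4. ]), array([102.2, 124.7]), 88.96)
side mould 129 zmed 31.0 x [-70.8  61.2] y [-64.7  57.2] (array([-4.3, -3.3]), array([122.3, 133.3]), 89.73)
```

Emit:
apply_moves(moves=[[[10, -0.8, -1.2, 10, 0, 0, 0], [10, 0, 0, 15, 0, 0, 0], [10, 0, 0, 12, 0, 0, 0], [10, 0, 0, 8, 0, 0, 0], [10, 0, 0, 4, 0, 0, 0], [10, 0, 0, 0, 0, 0, 0], [10, 0, 0, 0, 0, 0, 0], [10, 0, 0, 0, 0, 0, 0], [10, 0, 0, 0, 0, 0, 0]]])

```text
time_s: 21.1
tcp_pos: [559.8, 55.7, 85.2]
eef_rot: [[0.988, -0.155, 0.001], [-0.155, -0.988, 0.0], [0.001, -0.0, -1.0]]
contact_force: [0.5, -0.5, -3.9]
width: 0.237
finger_force: 108.7
```

```bash
python3 - <<'E'
from h import *
go(W(0,0,85),-8.9)
z=ctrl.sense()["tcp_pos"][2]
def ext(P,zc,lab,h=4):
    M=np.c_[(P[:,:2]-MC)@EX,(P[:,:2]-MC)@EY,P[:,2]]
    q=M[(abs(M[:,0])<80)&(abs(M[:,1])<(66 if 'm' in lab else 51))&(abs(M[:,2]-zc)<h)]
    if len(q)<30: print(lab,len(q));return
    print(lab,len(q),"zmed",np.median(q[:,2]).round(1),"x",np.percentile(q[:,0],[.5,99.5]).round(1),"y",np.percentile(q[:,1],[.5,99.5]).round(1),rect(q))
cover()
for c in("wrist","top"):
    d=wrist() if c=="wrist" else ctrl.grab_frame(c)
    P,_,_=pts(d);ext(P,z-21.5,c+" plate");ext(P,30,c+" mould",3.5)
go(W(0,0,85),-8.9)
w=wrist();save("w5",w["frame"])
E
```

```text
t 21.1 tcp [559.8  55.7  85.2] yaw -8.89 shift [-0.1  0.8  0.2] turn [-0.0002 -0.001   0.0002] F [ 0.5 -0.5 -3.9] w 20.2 ff 108.7
top 775 angle med 0.67 top z 134.0 y [-93.  44.]
side 877 angle med 1.93 top z 135.0 y [-94.  39.]
wrist plate 24548 zmed 62.7 x [-35.4  61. ] y [-45.6  47. ] (array([-0.8,  0.8]), array([ 94.4, 124.3]), 89.85)
wrist mould 5118 zmed 29.4 x [-54.5  70.3] y [-55.4  56.1] (array([4.9, 0.5]), array([115.1, 133.5]), 88.72)
top plate 732 zmed 62.9 x [-62.9  -5.8] y [-46.8  46.1] (array([-33.8,  -0.4]), array([93.5, 58.7]), 89.86)
top mould 255 zmed 29.6 x [-69.7  -5.7] y [-56.4  54.9] (array([-35.4,  -1.7]), array([ 69.1, 113.8]), 0.36)
t 21.3 tcp [559.6  55.7  84.9] yaw -8.89 shift [ 0.1  0.7 -0.1] turn [-0.0001 -0.0004  0.0002] F [ 1.  -0.5 -4. ] w 20.1 ff 108.7
```

View pics/w5.png

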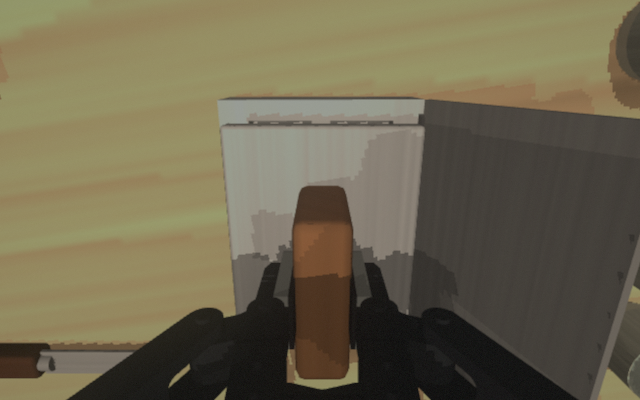

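The plate is square over the mould, within about 1 mm, with the pads about 15 mm above its top. The cover is open and the knife lies flat at (60,360). I'll hand in.

```bash
python3 -c "
from h import *
print(ctrl.hand_in())"
```

```text
the job is handed in; nothing more can be done
None
```

The job is handed in, and the hand-in call gave no verdict: the cover is open to about 1.9 rad, the knife was laid flat on the bare table and let go, and the press is still gripped, level and centred within about 1 mm, roughly 15 mm above the mould.

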